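Release the board from its turn-button frame

TASK

Turn the wooden button on top of the upright plywood frame aside so that it no longer bars the board, lift that board straight up out of the frame, and stand it on its long edge on the table just in front of the frame (on the robot's side), roughly parallel to the frame. Leave the button turned aside, and do not disturb the other board that stands loose behind the frame.

Things in the scene. Friction and masses are not known exactly. Their poses are not given: they have to be found in the camera images.
- frame: Plywood frame, screwed to the table. Foot 70 (x) x 200 (y) x 12 mm; at y = +-55 to +-97 mm a post 46 mm wide, top 85 mm above the table. Facing vertical grooves in the posts, 23 mm wide, open at the top, hold the board's ends; between the posts both faces of the board are free to grasp. Origin: centre of the underside. x across the board, -x = front (robot's side); y along the board; z up.
- button (a joint): Angle (rad) of the wooden turn button on the +y post: bar 13 mm wide, tip 48 mm from its pivot, 88 to 104 mm above the table. Pivot: vertical, at frame x = 0, y = +82 mm. 0: bar points to frame -y, over the board's top; + is counter-clockwise from above (tip to +x); turns to +-1.9, either way will do. Clear of the board beyond 1.1; stays where left; about 1 to 2 N at the tip turns it.
- board_center (a point): Centre (half-way up) of the board in the frame: white-faced chipboard, 18 (x) x 134 (y) x 72 mm (z), about 0.12 kg, about 2.5 mm loose in the grooves. In the frame it stands on the foot: underside 12 mm, top edge 84 mm above the table. Axes as the frame's. Standing on the table its centre is 36 mm up.
- spare_center (a point): Centre (half-way up) of the other, similar white-faced chipboard board, 18 x 138 x 68 mm, which stands loose on its long edge on the table behind the frame. Leave it alone.
Mind the look-alikes: they are no part of the job. What is shaped like the part that bears board_center but pink or turquoise is not meant.

How it is judged:
By the outcome, as a careful person would: the job done as asked, in the order asked, and still so for the second after the job is handed in, with the robot touching nothing.
It also fails if it takes over 48 s, if anything falls off the work surface, if the arm or the gripper's body presses on something with over 40 N, if the wrist force passes 120 N, or if a joint passes its speed limit or range.

ROBOT

A 6-joint arm with a two-finger parallel gripper is mounted at the origin on a cart in front of the work surface, level with it; the furniture and walls round the work are solid. World frame = base frame: x ahead of the robot, y to its left, z up, the work surface at z = 0. Lengths are in mm, angles in rad, forces in N, time in s.
With the tool pointing down it reaches from about 375 to 750 mm from the base axis. Payload 9 kg.
Tool frame: the origin (TCP) lies at the very end of the fingers, on their centre line; the grasp point (between the pads) lies 19 mm behind it; z points along the fingers, y is the line along which they close (so a half turn about z gives the same grasp; the last joint's range is limited). The gripper opens to 85 mm and grips with 20 to 120 N. Pads are 22 mm wide; open, the fingers measure 114 mm over their backs; the gripper's body (76 mm by 85 mm) begins 54 mm behind the grasp point. The pads swing forward as they close: fully open they stand 13 mm farther back than shut.
Start: joints at [-1.328, 0.104, 0.097, 1.564, 0, 1.353], TCP at [266.813, -537.445, 231.331] pointing down, gripper open.
Joint ranges: [-2.99, 2.99], [-0.84, 1.86], [-1.1, 1.16], [-1.84, 2.11], [-1.51, 1.56], [-3.14, 3.14]. Speed limits (rad/s): [2.22, 2.22, 2.57, 3.14, 3.14, 3.14].

INTERFACE

Orientations are given as [roll, pitch, yaw] about the fixed x, y, z axes, in that order (R = Rz(yaw) Ry(pitch) Rx(roll)).
In Python, from station import get_obs, camera, close_job gives the robot as it stands. The module is installed in compiled form; this text tells all that it offers.
- The arm moves only by the tool drive_tool, never from a script. Its argument "deltas" is a list of rows, each an object of numbers: "gripper": the opening in per cent of the stroke, from 0 (shut) to 100 (fully open); "tx", "ty", "tz": the shift along the tool's x, y, z in m; "twist": the turn about the tool's z in rad. In form: [{"gripper": .., "tx": .., "ty": .., "tz": .., "twist": ..}, ...]. A call has 1 to 20 rows; each row is the pose to reach, as a shift and turn from the pose commanded when the call began, along the tool's axes at that moment; what a row does not reach only later rows make up. A row lasts 1/8 s, in which the tool goes at most 62.5 mm and 10.7 degrees, less where a joint would pass 70% of its speed; a pose out of reach is approached as far as the arm can. A call with a gripper value outside its range is refused whole. The fingers move at their own pace and stop on an object; the grip force is fixed at half the most. Time passes only in rows, so rows that repeat a pose let the fingers close. It gives the time, the measured TCP pose, the force and the opening at its end, in the units of the state.
- get_obs(): the state, without advancing time (a new reading comes with each control period).
- camera(name): name is "side" or "top" or "wrist"; returns a dict with "img" (400x640x3 uint8, red, green, blue), "fx", "fy", "cx", "cy" (pixels), "D" ([k1, k2, p1, p2, k3] as OpenCV has them; the pictures are not rectified), "cam_to_world" (4x4, takes a point from camera to world coordinates); the wrist camera has in their place "tool_from_camera" (4x4, takes a point from camera to tool coordinates, whose origin is the TCP and whose axes are the flange's). Camera axes: x right, y up, looking along -z (the intrinsics and any distortion apply to the point x, -y, -z); pixel columns grow to the right and rows downward; lengths in mm; the calibration is good to about 2 mm. A picture is of the moment at which its call begins: read the wrist's pose just before it. There is no depth.
- close_job(): hands the job in, once; it reports no verdict.
The state is a dict: "time": time; "joint_positions": joint angles; "dq": joint speeds; "joint_torque": joint torques, N m; "eef_pos": TCP position; "tcp_rot": TCP orientation; "ft_force": force on the tool from outside, world axes, zero at the start; "moment": the same for the moment, N m; "opening": opening from 0.0 (shut) to 1.0 (fully open).
Only numpy, scipy, OpenCV 4.12 (cv2) and the standard library are available. Lean on these libraries where they do the work, as an engineer would, in place of code of your own. Each camera call takes 0.05 s, during which the arm holds its last target. There are 200 camera calls.

## Working session

There is one attempt and no reset: what is moved stays moved. The work goes in short steps, Python scripts to look and compute and a tool call to move; the robot and the scene stay as the last step left them, time stands still between calls to the robot, and variables do not carry over. Pictures are saved under pics/ and viewed, on a budget of 10 in all, crops included, one or two more only if the job needs it, and the job is handed in when it is done.

Besides the shell and the picture viewer there is one more tool, called after ">>>" as name(argument=value, ...) on one line, values as JSON. drive_tool: Moves the arm, as the interface text tells. Its arguments: {"type":"object","properties":{"deltas":{"type":"array","items":{"type":"object","properties":{"gripper":{"type":"number"},"tx":{"type":"number"},"ty":{"type":"number"},"tz":{"type":"number"},"twist":{"type":"number"}}}}},"required":["deltas"]}

```bash
mkdir -p pics
cat > h.py <<'E'
import numpy as np, cv2
from station import get_obs, camera
def ray(c,uv,T=None):
    K=np.array([[c['fx'],0,c['cx']],[0,c['fy'],c['cy']],[0,0,1.]])
    p=cv2.undistortPoints(np.array([[uv]],float),K,np.array(c['D'],float))[0,0]
    T=np.array(c['cam_to_world']) if T is None else T
    return T[:3,3],T[:3,:3]@np.array([p[0],-p[1],-1.])
def onz(c,uv,z,T=None):
    o,d=ray(c,uv,T); return o+d*(z-o[2])/d[2]
def save(n,img): cv2.imwrite('pics/'+n+'.png',cv2.cvtColor(img,cv2.COLOR_RGB2BGR))
E
python3 - <<'E'
from h import *
import pickle
o=get_obs(); print(o)
a={n:camera(n) for n in('top','side')}
pickle.dump(a,open('c0.pkl','wb'))
for n in a: save(n+'0',a[n]['img']); print(n,np.round(a[n]['cam_to_world'],3).tolist(),a[n]['fx'],a[n]['D'])
E
```

```text
{'time': 0.0, 'joint_positions': array([-1.32771637e+00,  1.04672327e-01,  9.64714639e-02,  1.56386681e+00,
        2.01134214e-05,  1.35309859e+00]), 'dq': array([ 1.71403607e-03,  1.05859118e-03, -1.36458836e-04, -5.56383494e-05,
        2.33550023e-04, -1.28019380e-03]), 'joint_torque': array([ 1.04013825e-04, -5.56932592e+01,  5.03645611e+01,  1.72038004e-02,
       -3.19824831e-04,  1.53785174e-05]), 'eef_pos': array([ 266.72474183, -537.1039993 ,  230.53930764]), 'tcp_rot': array([-3.14035566e+00, -2.94226511e-04,  4.60777507e-01]), 'ft_force': array([ 0.9070051 ,  0.19679626, -0.40310784]), 'moment': array([ 0.00813379, -0.00262013, -0.04711193]), 'opening': 0.9983017526144433}
top [[-0.001, 0.999, -0.044, 417.12], [-1.0, -0.001, 0.003, -339.361], [0.003, 0.044, 0.999, 1025.975], [0.0, 0.0, 0.0, 1.0]] 380.5033526756289 [-0.09147862  0.          0.          0.          0.        ]
side [[1.0, 0.013, 0.012, 457.601], [0.003, 0.517, -0.856, -1124.751], [-0.017, 0.856, 0.517, 557.93], [0.0, 0.0, 0.0, 1.0]] 403.198448668045 [-0.04207482  0.          0.          0.          0.        ]
```

View pics/top0.png

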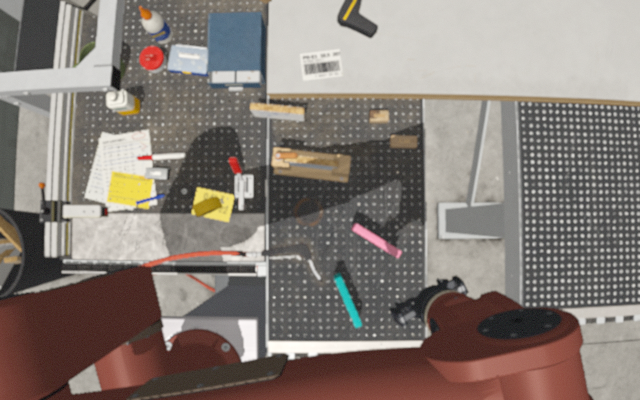

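View pics/side0.png

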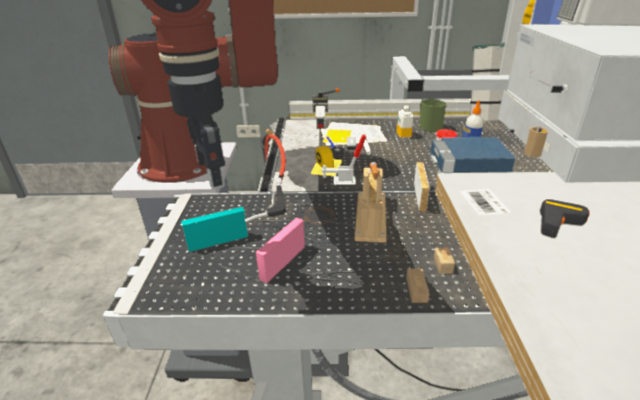

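The top view shows the frame at about (311,163), the spare at (277,111) behind it, and the turquoise (347,300) and pink (376,240) look-alikes. The side view has the frame at about (372,205) and the spare at (421,187). The white-faced board inside the wooden frame is the one meant. I'll confirm that in one enlarged crop.

Run:
```python
from h import *
import pickle
a=pickle.load(open('c0.pkl','rb'))
t=cv2.resize(a['top']['img'][90:195,240:365],None,fx=5,fy=5,interpolation=cv2.INTER_CUBIC) 
s=cv2.resize(a['side']['img'][150:255,345:380+0],None,fx=5,fy=5,interpolation=cv2.INTER_CUBIC)
save('crop0',np.hstack([t,s]))
```

```text
(no output)
```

View pics/crop0.png

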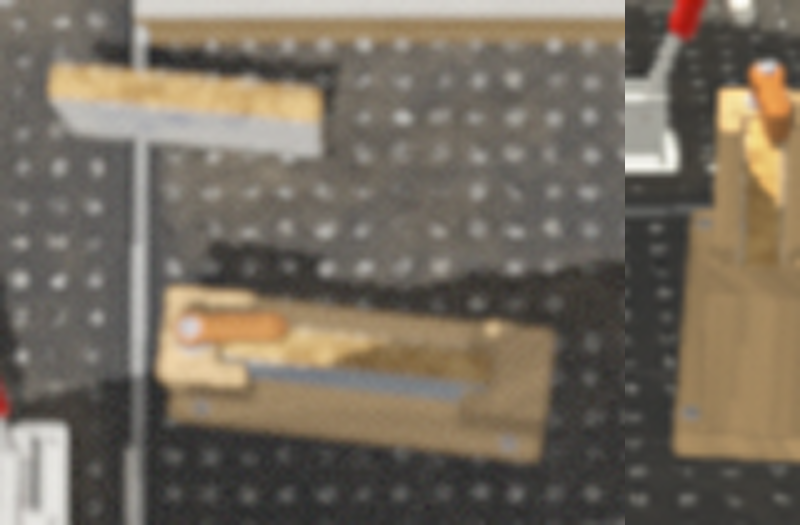

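Run:
```python
from h import *
import pickle
c=pickle.load(open('c0.pkl','rb'))['top']
P=lambda u,v,z: np.round(onz(c,(240+u/5,90+v/5),z),1)
for n,u,v,z in [('footFL',170,418,12),('footFR',540,462,12),('footBR',553,325,12),('postBL',165,287,85),('postFL',158,380,85),('pivot',187,327,104),('tip',287,327,104),('boardTopFL',250,367,84),('boardTopFR',480,378,84),('boardBR',490,345,84),('spareFL',52,98,68),('spareFR',322,120,68),('spareBL',50,65,68),('spareBR',322,87,68)]: print(n,P(u,v,z))
a=P(170,418,12);b=P(540,462,12);d=b-a;print(np.linalg.norm(d),np.arctan2(d[0],-d[1]))
```

```text
footFL [ 541.1 -208.5   12. ]
footFR [ 517.2 -406.7   12. ]
footBR [ 591.2 -414.1   12. ]
postBL [ 598.1 -214.9   85. ]
postFL [ 551.3 -211.8   85. ]
pivot [ 574.6 -228.4  104. ]
tip [ 574.5 -277.3  104. ]
boardTopFL [ 557.8 -257.6   84. ]
boardTopFR [ 552.1 -372.2   84. ]
boardBR [ 568.7 -377.3   84. ]
spareFL [ 700.1 -153.4   68. ]
spareFR [ 687.7 -292.4   68. ]
spareBL [ 717.5 -152.1   68. ]
spareBR [ 705.  -292.3   68. ]
199.63579338385188 -0.1200058452055305
```

Confirmed: this is the white-faced board in the wooden frame, with the orange button over its top edge. The foot measures 199.6 mm against 200, so the measurement holds. Frame centre is about (565,-311) and yaw about -0.117; the spare is at about (703,-222). I'll move above the front of the button with the fingers shut.

>>> drive_tool(deltas=[{"gripper":0,"tx":0.05,"ty":-0.019,"tz":0,"twist":-0.16},{"gripper":0,"tx":0.1,"ty":-0.039,"tz":0,"twist":-0.33},{"gripper":0,"tx":0.15,"ty":-0.058,"tz":0,"twist":-0.49},{"gripper":0,"tx":0.2,"ty":-0.077,"tz":0,"twist":-0.65},{"gripper":0,"tx":0.25,"ty":-0.097,"tz":0,"twist":-0.8},{"gripper":0,"tx":0.3,"ty":-0.116,"tz":0,"twist":-0.93},{"gripper":0,"tx":0.351,"ty":-0.136,"tz":0,"twist":-0.993},{"gripper":0,"tx":0.351,"ty":-0.136,"tz":0,"twist":-0.993},{"gripper":0,"tx":0.351,"ty":-0.136,"tz":0,"twist":-0.993},{"gripper":0,"tx":0.351,"ty":-0.136,"tz":0,"twist":-0.993}])

```text
time: 1.35
eef_pos: [520.0, -260.5, 231.2]
tcp_rot: [-3.141, 0.0, 1.452]
ft_force: [0.4, -0.5, 0.1]
opening: 0.004
```

Run:
```python
from h import *
import pickle
from scipy.spatial.transform import Rotation as R
o=get_obs(); print(o['time'],o['eef_pos'],o['tcp_rot'],o['opening'])
c=camera('wrist'); T=np.eye(4);T[:3,:3]=R.from_euler('xyz',o['tcp_rot']).as_matrix();T[:3,3]=o['eef_pos']
T=T@np.array(c['tool_from_camera']); pickle.dump((c,T),open('w1.pkl','wb')); save('w1',c['img'])
```

```text
1.35 [ 520.02149994 -260.52850535  231.16347586] [-3.14131026e+00  1.03846894e-04  1.45191017e+00] 0.0036351364696492004
```

View pics/w1.png

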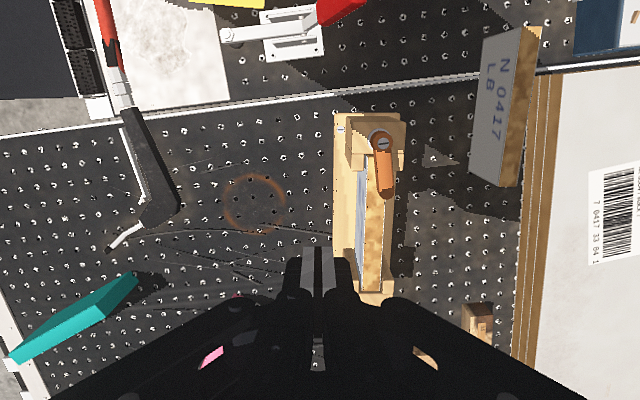

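The wrist view shows the button's pivot at (383,142) and tip at (387,190). The board's top edge runs from (375,180) to (371,290), and the post-top corners are near (347,165) and (405,122).

Run:
```python
from h import *
import pickle
c,T=pickle.load(open('w1.pkl','rb'))
for n,u,v,z in [('pivot',383,142,104),('tip',387,193,104),('bF1',367,175,84),('bF2',360,290,84),('bB1',386,200,84),('bB2',382,292,84),('footFL',334,114,12),('footF2',333,250,12),('postBL',406,122,85)]: print(n,np.round(onz(c,(u,v),z,T),1))
```

```text
pivot [ 574.9 -227.6  104. ]
tip [ 575.7 -270.6  104. ]
bF1 [ 562.6 -258.4   84. ]
bF2 [ 547.1 -374.2   84. ]
bB1 [ 578.  -283.6   84. ]
bB2 [ 568.6 -379.1   84. ]
footFL [ 541.9 -207.6   12. ]
footF2 [ 524.4 -363.4   12. ]
postBL [ 598.5 -216.3   85. ]
```

>>> drive_tool(deltas=[{"gripper":0,"tx":0.002,"ty":0,"tz":0.05,"twist":0},{"gripper":0,"tx":0.002,"ty":0,"tz":0.1,"twist":0},{"gripper":0,"tx":0.002,"ty":0,"tz":0.137,"twist":0},{"gripper":0,"tx":0.002,"ty":0,"tz":0.137,"twist":0},{"gripper":0,"tx":0.002,"ty":0.015,"tz":0.137,"twist":0},{"gripper":0,"tx":0.002,"ty":0.027,"tz":0.137,"twist":0},{"gripper":0,"tx":0.002,"ty":0.039,"tz":0.137,"twist":0},{"gripper":0,"tx":0.002,"ty":0.051,"tz":0.137,"twist":0},{"gripper":0,"tx":0.004,"ty":0.059,"tz":0.137,"twist":0},{"gripper":0,"tx":0.006,"ty":0.066,"tz":0.137,"twist":0},{"gripper":0,"tx":0.011,"ty":0.07,"tz":0.137,"twist":0},{"gripper":0,"tx":0.016,"ty":0.073,"tz":0.137,"twist":0},{"gripper":0,"tx":0.021,"ty":0.075,"tz":0.137,"twist":0},{"gripper":0,"tx":0.021,"ty":0.075,"tz":0.137,"twist":0}])

```text
time: 3.15
eef_pos: [597.9, -246.9, 94.4]
tcp_rot: [3.141, -0.0, 1.454]
ft_force: [-0.2, 0.1, 0.1]
opening: 0.004
```

>>> drive_tool(deltas=[{"gripper":0,"tx":-0.012,"ty":0,"tz":0,"twist":0},{"gripper":0,"tx":-0.012,"ty":0,"tz":-0.05,"twist":0},{"gripper":60,"tx":-0.03,"ty":-0.03,"tz":-0.096,"twist":0},{"gripper":60,"tx":-0.055,"ty":-0.06,"tz":-0.096,"twist":0},{"gripper":60,"tx":-0.055,"ty":-0.06,"tz":-0.096,"twist":0},{"gripper":60,"tx":-0.055,"ty":-0.06,"tz":-0.096,"twist":0}])

```text
time: 3.9
eef_pos: [531.6, -295.4, 190.2]
tcp_rot: [3.141, -0.0, 1.453]
ft_force: [-0.7, 1.0, -0.4]
opening: 0.598
```

```bash
cat >> h.py <<'E'
def wrist():
    from scipy.spatial.transform import Rotation as R
    o=get_obs(); c=camera('wrist'); T=np.eye(4)
    T[:3,:3]=R.from_euler('xyz',o['tcp_rot']).as_matrix();T[:3,3]=o['eef_pos']
    return o,c,T@np.array(c['tool_from_camera'])
E
python3 - <<'E'
from h import *
import pickle
o,c,T=wrist(); print(o['time'],o['eef_pos'],o['opening'])
pickle.dump((c,T),open('w2.pkl','wb')); save('w2',c['img'])
E
```

```text
3.9 [ 531.64719214 -295.44186807  190.16550029] 0.598379416819587
```

View pics/w2.png

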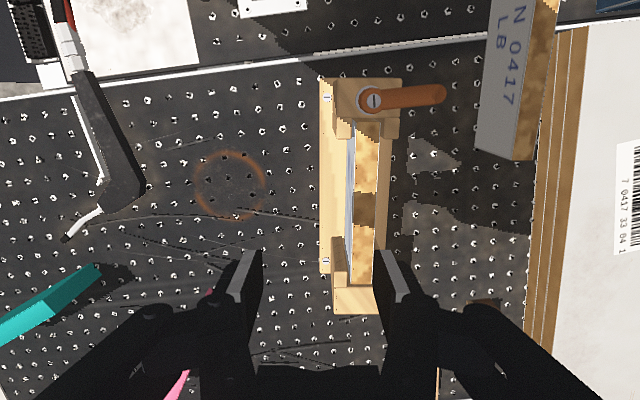

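The button is now turned about 1.6 rad and points to +x, clear of the board, and the board's top edge is free. Next I'll straddle the board and grip it.

>>> drive_tool(deltas=[{"gripper":60,"tx":-0.011,"ty":0.0355,"tz":0,"twist":0},{"gripper":60,"tx":-0.011,"ty":0.0355,"tz":0.04,"twist":0},{"gripper":60,"tx":-0.011,"ty":0.0355,"tz":0.08,"twist":0},{"gripper":60,"tx":-0.011,"ty":0.0355,"tz":0.115,"twist":0},{"gripper":60,"tx":-0.011,"ty":0.0355,"tz":0.146,"twist":0},{"gripper":60,"tx":-0.011,"ty":0.0355,"tz":0.146,"twist":0},{"gripper":35,"tx":-0.011,"ty":0.0355,"tz":0.146,"twist":0},{"gripper":28,"tx":-0.011,"ty":0.0355,"tz":0.146,"twist":0},{"gripper":10,"tx":-0.011,"ty":0.0355,"tz":0.146,"twist":0},{"gripper":10,"tx":-0.011,"ty":0.0355,"tz":0.146,"twist":0},{"gripper":10,"tx":-0.011,"ty":0.0355,"tz":0.146,"twist":0},{"gripper":10,"tx":-0.011,"ty":0.0355,"tz":0.146,"twist":0}])

```text
time: 5.45
eef_pos: [566.6, -310.9, 46.2]
tcp_rot: [3.139, 0.002, 1.454]
ft_force: [0.3, 0.4, 5.5]
opening: 0.191
```

>>> drive_tool(deltas=[{"gripper":10,"tx":0,"ty":0,"tz":-0.005,"twist":0},{"gripper":10,"tx":0,"ty":0,"tz":-0.015,"twist":0},{"gripper":10,"tx":0,"ty":0,"tz":-0.027,"twist":0},{"gripper":10,"tx":0,"ty":0,"tz":-0.04,"twist":0},{"gripper":10,"tx":0,"ty":0,"tz":-0.055,"twist":0},{"gripper":10,"tx":0,"ty":0,"tz":-0.07,"twist":0},{"gripper":10,"tx":0,"ty":0,"tz":-0.085,"twist":0},{"gripper":10,"tx":0,"ty":0,"tz":-0.1,"twist":0},{"gripper":10,"tx":0,"ty":0,"tz":-0.11,"twist":0},{"gripper":10,"tx":0,"ty":0,"tz":-0.11,"twist":0}])

```text
time: 6.7
eef_pos: [566.0, -310.5, 155.3]
tcp_rot: [3.14, 0.001, 1.454]
ft_force: [-0.4, -1.3, -0.6]
opening: 0.189
```

Run:
```python
from h import *
o=get_obs(); print(o['time'],o['eef_pos'],o['opening'])
s=camera('side')['img']; w=camera('wrist')['img']
save('lift',np.hstack([cv2.resize(w,None,fx=.65,fy=.65),cv2.resize(s[90:260,290:500],(320,260))]))
```

```text
6.7 [ 566.00658016 -310.46593417  155.26961015] 0.18941643621402754
```

View pics/lift.png

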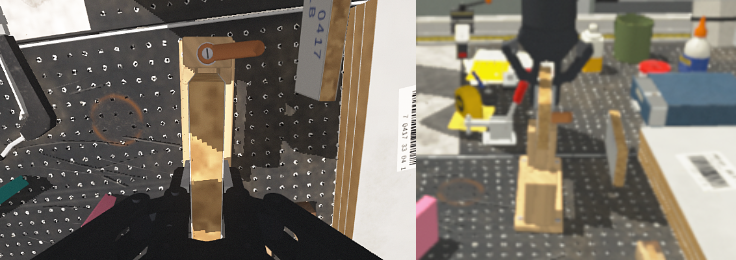

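The board is lifted clear of the grooves and level, the button is still aside, and the spare hasn't moved. I'll carry it 68 mm to the front and lower it to just above the table.

>>> drive_tool(deltas=[{"gripper":10,"tx":0,"ty":-0.015,"tz":0,"twist":0},{"gripper":10,"tx":0,"ty":-0.035,"tz":0,"twist":0},{"gripper":10,"tx":0,"ty":-0.055,"tz":0,"twist":0},{"gripper":10,"tx":0,"ty":-0.068,"tz":0,"twist":0},{"gripper":10,"tx":0,"ty":-0.068,"tz":0,"twist":0},{"gripper":10,"tx":0,"ty":-0.068,"tz":0.025,"twist":0},{"gripper":10,"tx":0,"ty":-0.068,"tz":0.05,"twist":0},{"gripper":10,"tx":0,"ty":-0.068,"tz":0.075,"twist":0},{"gripper":10,"tx":0,"ty":-0.068,"tz":0.095,"twist":0},{"gripper":10,"tx":0,"ty":-0.068,"tz":0.108,"twist":0},{"gripper":10,"tx":0,"ty":-0.068,"tz":0.114,"twist":0},{"gripper":10,"tx":0,"ty":-0.068,"tz":0.116,"twist":0},{"gripper":10,"tx":0,"ty":-0.068,"tz":0.116,"twist":0}])

```text
time: 8.43
eef_pos: [498.4, -302.5, 38.9]
tcp_rot: [3.141, 0.001, 1.454]
ft_force: [-0.1, -0.3, -0.3]
opening: 0.187
```

>>> drive_tool(deltas=[{"gripper":10,"tx":0,"ty":0,"tz":0.002,"twist":0},{"gripper":10,"tx":0,"ty":0,"tz":0.003,"twist":0},{"gripper":10,"tx":0,"ty":0,"tz":0.003,"twist":0}])

```text
time: 8.8
eef_pos: [498.1, -302.2, 35.3]
tcp_rot: [3.142, 0.0, 1.454]
ft_force: [0.2, -0.3, -1.7]
opening: 0.189
```

>>> drive_tool(deltas=[{"gripper":10,"tx":0,"ty":0,"tz":0.001,"twist":0},{"gripper":10,"tx":0,"ty":0,"tz":0.0015,"twist":0},{"gripper":10,"tx":0,"ty":0,"tz":0.0015,"twist":0}])

```text
time: 9.18
eef_pos: [498.2, -302.2, 34.2]
tcp_rot: [3.141, 0.0, 1.454]
ft_force: [-0.7, 1.9, 4.3]
opening: 0.19
```

Contact at about 4 N, at the predicted height of 34.2 mm. Release slowly.

>>> drive_tool(deltas=[{"gripper":22,"tx":0,"ty":0,"tz":0,"twist":0},{"gripper":26,"tx":0,"ty":0,"tz":0,"twist":0},{"gripper":32,"tx":0,"ty":0,"tz":0,"twist":0},{"gripper":40,"tx":0,"ty":0,"tz":0,"twist":0},{"gripper":48,"tx":0,"ty":0,"tz":0,"twist":0},{"gripper":48,"tx":0,"ty":0,"tz":0,"twist":0},{"gripper":48,"tx":0,"ty":0,"tz":0,"twist":0}])

```text
time: 10.05
eef_pos: [498.1, -302.2, 33.8]
tcp_rot: [3.142, 0.0, 1.454]
ft_force: [-0.3, -1.0, 0.1]
opening: 0.481
```

>>> drive_tool(deltas=[{"gripper":48,"tx":0,"ty":0,"tz":-0.01,"twist":0},{"gripper":48,"tx":0,"ty":0,"tz":-0.03,"twist":0},{"gripper":48,"tx":0,"ty":0,"tz":-0.06,"twist":0},{"gripper":48,"tx":0,"ty":0,"tz":-0.1,"twist":0},{"gripper":48,"tx":0,"ty":0,"tz":-0.15,"twist":0},{"gripper":48,"tx":0,"ty":0,"tz":-0.19,"twist":0},{"gripper":48,"tx":-0.05,"ty":-0.05,"tz":-0.2,"twist":0},{"gripper":48,"tx":-0.1,"ty":-0.1,"tz":-0.2,"twist":0},{"gripper":48,"tx":-0.13,"ty":-0.1,"tz":-0.2,"twist":0},{"gripper":48,"tx":-0.13,"ty":-0.1,"tz":-0.2,"twist":0},{"gripper":48,"tx":-0.13,"ty":-0.1,"tz":-0.2,"twist":0}])

```text
time: 11.42
eef_pos: [383.8, -419.5, 234.9]
tcp_rot: [3.141, 0.001, 1.454]
ft_force: [-0.6, -0.9, -0.9]
opening: 0.479
```

Run:
```python
from h import *
import pickle
o,c,T=wrist(); print(o['time'],o['eef_pos'],o['opening'])
s=camera('side'); t=camera('top')
pickle.dump((c,T,s,t),open('f.pkl','wb'))
save('fin',np.hstack([c['img'][:,100:],cv2.resize(s['img'][130:280,300:380+20],(260,400))]))
```

```text
11.425 [ 383.80568817 -419.4509737   234.9228541 ] 0.4789700902006422
```

View pics/fin.png

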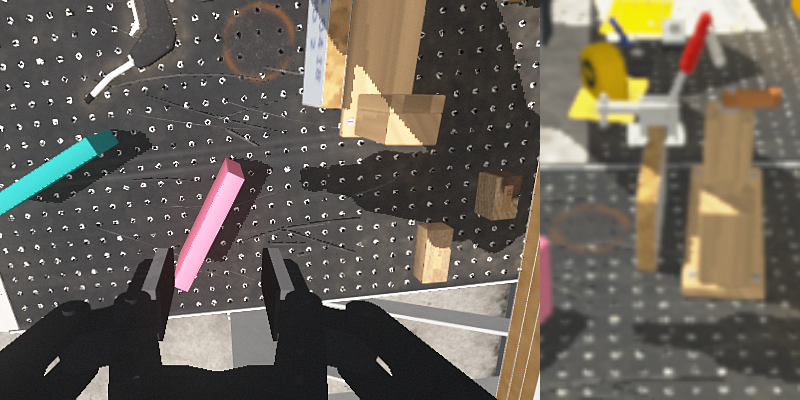

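The wrist view shows the board standing upright at about x=325, in front of and parallel to the frame. The side view has it at (650,200), with the button aside at (750,97). Last, I'll check by image difference that the spare hasn't moved, then hand in.

Run:
```python
from h import *
import pickle
s=pickle.load(open('f.pkl','rb'))[2]['img'].astype(float); s0=pickle.load(open('c0.pkl','rb'))['side']['img'].astype(float)
a=s[160:212,412:432];b=s0[160:212,412:432]
print('spare patch diff',abs(a-b).mean(), 'board patch diff',abs(s-s0)[150:230,335:360].mean())
from station import close_job; print(close_job())
```

```text
spare patch diff 1.316025641025641 board patch diff 21.8935
the job is handed in; nothing more can be done
None
```

The job is handed in. I turned the button about 1.6 rad aside, towards the back of the frame. I then lifted the board straight up out of the grooves and stood it on its long edge about 68 mm in front of its old place, parallel to the frame. The arm finished at about 11.4 s of the allowed 48 s.

- **Board and button:** the final wrist and side pictures show the board upright and free-standing, the button still aside, and the gripper well clear.
- **Spare board:** it hasn't moved. Its patch of the side picture differs from the first picture by only 1.3 grey levels.
- **Forces:** the highest reading I saw was about 5.5 N, as the gripper closed on the board. Forces were only read at the end of each move.

None of the checks failed or disagreed.

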